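# Rack the pepper mills heavy end down

### The job

Two pepper mills lie on the stove; lift each by the red grip of its carrying loop and see which end hangs lower, for that is the heavy one. Lay each mill in its own bay of the wooden rack, squarely across the saddle at its middle, heavy end down on the low front rest, and let it go.

Things in the scene. Friction and masses are not known exactly. Their poses are not given: they have to be found in the camera images.
- mill_1: pepper mill: square light-wood bar 160 x 40 x 40 mm, steel end caps, carrying loop with red grip over its middle. Ends look alike; hidden works make one end heavy (0.4 kg in all, centre of mass 15 to 35 mm off mid-length). Frame and name do not tell which; it changes between starts. Origin: underside centre; x along bar, z up through the grip. Starts flat on the stove.
- mill_2: second pepper mill, same build as mill_1, its heavy end drawn independently. Origin: underside centre at mid-length; x along the bar, z up through the grip. Starts flat on the stove.
- loop_1 (a joint): mill_1's loop, hinged on the bar's cross (y) axis at mid-length, 20 mm above the underside. Red grip: 12 mm thick across the bar, 26 along it, 59-97 mm above the underside; yoke below it is 51 mm wide. Rad, 0 = square to the bar (start), stops +-0.45; friction keeps it upright when let go. Held by the grip, the heavy end sinks: value > 0: -x end is down; < 0: +x end is down.
- loop_2 (a joint): loop of mill_2, same build and sign as loop_1: when lifted by the red grip, value > 0 means the mill's -x end is down (heavy), < 0 its +x end.
- bay_1 (a point): left bay of a fixed wooden rack (215 x 196 mm, place and yaw vary). Two brass bars: saddle, top 60 mm above stove; low rest 65 mm in front (towards robot), top 40 mm. Stored mill: its middle on the saddle, heavy end on the low rest, slope 0.30 rad; the wrong way round it tips out. Origin: saddle top, mid-bay; x up the slope (front to back), z square to the slope.
- bay_2 (a point): right bay of the same rack, 95 mm from the left one, frame as bay_1. Each bay is 90 mm clear between cheeks 48 mm high (lower than the saddle); a front stop, 46 mm high, stands 100 mm in front of the saddle. Origin: saddle top, mid-bay, where the middle of the mill's underside belongs.

How it is judged:
On the way, in this order (a step that is already met when the one before it is completed fails the run):
1. one mill is lifted by its loop so that it tips (((height (world z) of mill_1 above 0.1 m and (value of joint loop_1 above 0.2 rad or value of joint loop_1 below -0.2 rad)) or (height (world z) of mill_2 above 0.1 m and (value of joint loop_2 above 0.2 rad or value of joint loop_2 below -0.2 rad)))), for 0.2 s.
2. that mill is stored and the other is lifted by its loop so that it tips (((((x of mill_1 in the frame of bay_1 between -0.022 and 0.022 m and y of mill_1 in the frame of bay_1 between -0.02 and 0.02 m and z of mill_1 in the frame of bay_1 between -0.012 and 0.012 m and angle between the x axis of mill_1 and the x axis of bay_1, either way round below 0.175 rad and angle between the z axis of mill_1 and the z axis of bay_1, either way round below 0.175 rad) or (x of mill_1 in the frame of bay_2 between -0.022 and 0.022 m and y of mill_1 in the frame of bay_2 between -0.02 and 0.02 m and z of mill_1 in the frame of bay_2 between -0.012 and 0.012 m and angle between the x axis of mill_1 and the x axis of bay_2, either way round below 0.175 rad and angle between the z axis of mill_1 and the z axis of bay_2, either way round below 0.175 rad)) and (height (world z) of mill_2 above 0.1 m and (value of joint loop_2 above 0.2 rad or value of joint loop_2 below -0.2 rad))) or (((x of mill_2 in the frame of bay_1 between -0.022 and 0.022 m and y of mill_2 in the frame of bay_1 between -0.02 and 0.02 m and z of mill_2 in the frame of bay_1 between -0.012 and 0.012 m and angle between the x axis of mill_2 and the x axis of bay_1, either way round below 0.175 rad and angle between the z axis of mill_2 and the z axis of bay_1, either way round below 0.175 rad) or (x of mill_2 in the frame of bay_2 between -0.022 and 0.022 m and y of mill_2 in the frame of bay_2 between -0.02 and 0.02 m and z of mill_2 in the frame of bay_2 between -0.012 and 0.012 m and angle between the x axis of mill_2 and the x axis of bay_2, either way round below 0.175 rad and angle between the z axis of mill_2 and the z axis of bay_2, either way round below 0.175 rad)) and (height (world z) of mill_1 above 0.1 m and (value of joint loop_1 above 0.2 rad or value of joint loop_1 below -0.2 rad))))), for 0.2 s.
At the end, for the whole second after the job is handed in: Each mill rests in its own bay, mid-length within 22 mm along and 20 mm across the saddle's middle, its underside within 12 mm of the slope, lying along the slope within 10 degrees with its lower end at the front (only the heavy end stays down there), at rest; either mill may be in either bay ((((x of mill_1 in the frame of bay_1 between -0.022 and 0.022 m and y of mill_1 in the frame of bay_1 between -0.02 and 0.02 m and z of mill_1 in the frame of bay_1 between -0.012 and 0.012 m and angle between the x axis of mill_1 and the x axis of bay_1, either way round below 0.175 rad and angle between the z axis of mill_1 and the z axis of bay_1, either way round below 0.175 rad) and (x of mill_2 in the frame of bay_2 between -0.022 and 0.022 m and y of mill_2 in the frame of bay_2 between -0.02 and 0.02 m and z of mill_2 in the frame of bay_2 between -0.012 and 0.012 m and angle between the x axis of mill_2 and the x axis of bay_2, either way round below 0.175 rad and angle between the z axis of mill_2 and the z axis of bay_2, either way round below 0.175 rad)) or ((x of mill_1 in the frame of bay_2 between -0.022 and 0.022 m and y of mill_1 in the frame of bay_2 between -0.02 and 0.02 m and z of mill_1 in the frame of bay_2 between -0.012 and 0.012 m and angle between the x axis of mill_1 and the x axis of bay_2, either way round below 0.175 rad and angle between the z axis of mill_1 and the z axis of bay_2, either way round below 0.175 rad) and (x of mill_2 in the frame of bay_1 between -0.022 and 0.022 m and y of mill_2 in the frame of bay_1 between -0.02 and 0.02 m and z of mill_2 in the frame of bay_1 between -0.012 and 0.012 m and angle between the x axis of mill_2 and the x axis of bay_1, either way round below 0.175 rad and angle between the z axis of mill_2 and the z axis of bay_1, either way round below 0.175 rad))) and linear speed of each of mill_1, mill_2 below 0.02 m/s); the robot touches nothing.
It also fails if it takes over 72 s, if anything falls off the work surface, if the arm or the gripper's body presses on something with over 40 N, if the wrist force passes 120 N, or if a joint passes its speed limit or range.

### The arm

A 6-joint arm with a two-finger parallel gripper is mounted at the origin on a cart in front of the work surface, level with it; the furniture and walls round the work are solid. World frame = base frame: x ahead of the robot, y to its left, z up, the work surface at z = 0. Lengths are in m, angles in rad, forces in N, time in s.
With the tool pointing down it reaches from about 0.35 to 0.975 m from the base axis. Payload 7.1 kg.
Tool frame: the origin (TCP) lies at the very end of the fingers, on their centre line; the grasp point (between the pads) lies 19 mm behind it; z points along the fingers, y is the direction in which the jaws open and shut (so a half turn about z gives the same grasp; the last joint's range is limited). The gripper opens to 88 mm and grips with 3 to 60 N. Pads are 20 mm wide; open, the fingers measure 115 mm over their backs; the gripper's body (75 mm by 178 mm) begins 61 mm behind the grasp point.
Start: joints at [1.101, 0.423, 1.63, -0, 1.089, -0.019], TCP at [0.272, 0.563, 0.198] pointing down, gripper open.
Joint ranges: [-3, 3], [-0.9, 2.11], [0.09, 2.58], [-1.31, 4.45], [0.11, 2.69], [-2.54, 2.54]. Speed limits (rad/s): [2.39, 2.39, 3.01, 3.14, 3.14, 3.14].

### API

Orientations are given as a unit quaternion [x, y, z, w].
In Python, from cell import sense, grab_frame, finish_job gives the robot as it stands.
- The arm moves only by the tool carry_out, never from a script. Its argument "rows" is a list of rows, each a list of 3 entries, a list of its own where there are three numbers: the closure, from 0 (fully open) to 1 (shut), then the shift along the tool's x, y, z in mm, then the turn about the tool's z in rad. In form: [[grip, [tx, ty, tz], twist], ...]. A call has 1 to 10 rows; each row is the pose to reach, as a shift and turn from the pose measured when the call began, along the tool's axes at that moment; what a row does not reach only later rows make up. A row lasts 1/12 s, in which the tool goes at most 41.7 mm and 7.16 degrees, less where a joint would pass 70% of its speed; a pose out of reach is approached as far as the arm can. A call with a gripper value outside its range is refused whole. The fingers move at their own pace and stop on an object; "squeeze" is the grip in N (left out, the last holds). Time passes only in rows, so rows that repeat a pose let the fingers close. It gives the time, the measured TCP pose, the force and the opening at its end, in the units of the state.
- sense(): the state, without advancing time (a new reading comes with each control period).
- grab_frame(name): name is "side" or "top" or "wrist"; returns a dict with "img" (420x560x3 uint8, red, green, blue), "depth" (420x560 float32, m along the optical axis (not along the pixel's ray), 0 where there is no reading), "K" (3x3 intrinsics, pixels), "R" (3x3) and "t" (3): a world point X has camera coordinates R X + t; the wrist camera has in their place "T_tool_cam" (4x4, takes a point from camera to tool coordinates, whose origin is the TCP and whose axes are the flange's). Camera axes: x right, y down, z forward; pixel columns grow to the right and rows downward; lengths in m; the calibration is good to about 2 mm. A picture is of the moment at which its call begins: read the wrist's pose just before it.
- finish_job(): hands the job in, once; it reports no verdict.
The state is a dict: "time": time; "joint_positions": joint angles; "qvel": joint speeds; "joint_efforts": joint torques, N m; "eef_pos": TCP position; "tool_rot": TCP orientation; "wrist_force": force on the tool from outside, world axes, zero at the start; "ft_torque": the same for the moment, N m; "finger_gap": finger opening in m.
Only numpy, scipy, OpenCV 4.12 (cv2) and the standard library are available. Lean on these libraries where they do the work, as an engineer would, in place of code of your own. Each camera call takes 0.05 s, during which the arm holds its last target.

## Working session

There is one attempt and no reset: what is moved stays moved. The work goes in short steps, Python scripts to look and compute and a tool call to move; the robot and the scene stay as the last step left them, time stands still between calls to the robot, and variables do not carry over. Pictures are saved under pics/ and viewed, and the job is handed in when it is done.

Besides the shell and the picture viewer there is one more tool, called after "Emit:" as name(argument=value, ...) on one line, values as JSON. carry_out: Moves the arm, as the interface text tells. Its arguments: {"type":"object","properties":{"rows":{"type":"array"},"squeeze":{"type":"number"}},"required":["rows"]}

```bash
mkdir -p pics; ls; python3 - <<'E'
from cell import sense, grab_frame
import cv2,json
print(sense())
for n in ("side","top","wrist"):
    f=grab_frame(n); cv2.imwrite(f"pics/{n}0.png",f["img"][:,:,::-1])
    print(n,f["K"].tolist(),[ (k,f[k].tolist()) for k in f if k in("R","t","T_tool_cam")])
E
```

```text
pics
{'time': 0.0, 'joint_positions': array([ 1.10102092e+00,  4.23837623e-01,  1.63068311e+00, -1.30649649e-05,
        1.08860794e+00, -1.90209122e-02]), 'qvel': array([ 2.63929099e-03,  7.49020638e-05, -8.51834428e-04,  1.42961363e-04,
       -4.80943588e-04,  1.04522904e-03]), 'joint_efforts': array([ 3.84100604e-04, -5.44632483e+01, -2.73655468e+01,  6.44519599e-02,
        2.31462240e-02, -9.16956265e-05]), 'eef_pos': array([0.27200062, 0.56204722, 0.19750645]), 'tool_rot': array([ 2.23471061e-01,  9.74710262e-01, -7.46583598e-04, -1.80222961e-04]), 'wrist_force': array([ 0.92760455, -0.80387772,  0.22870687]), 'ft_torque': array([-0.05039573,  0.00974549, -0.00963962]), 'finger_gap': 0.0877158330192107}
side [[407.2562750411319, 0.0, 277.70161959151073], [0.0, 407.2562750411319, 213.58617583804445], [0.0, 0.0, 1.0]] [('R', [[0.8449879144338434, -0.5342676735871787, 0.023526100834757806], [-0.23923500432481612, -0.4169818240352995, -0.8768653095714871], [0.4782907454325754, 0.7353123223392479, -0.4801601310496458]]), ('t', [-0.43002825598637834, 0.18852307178265526, 0.6190145173601166])]
top [[410.00978939512584, 0.0, 286.5910160967891], [0.0, 410.00978939512584, 201.09404476883068], [0.0, 0.0, 1.0]] [('R', [[-0.0059395247148385, -0.9999823585305468, 6.836553635315041e-05], [-0.9919138509475752, 0.005882933466814867, -0.1267765885018855], [0.12677394978667028, -0.0008208054031060275, -0.9919312939583956]]), ('t', [-0.017043444634828667, 0.5442933312833634, 0.83774445450901])]
wrist [[313.5807766275635, 0.0, 279.37659227092433], [0.0, 313.5807766275635, 207.5971052665158], [0.0, 0.0, 1.0]] [('T_tool_cam', [[0.000829838429354934, -0.9550553401019406, -0.29642639678501326, 0.08082986434931044], [0.9999996315820169, 0.0008576235575678287, 3.6299618697484486e-05, -0.0004753596234015056], [0.00021955411628713506, -0.2964263176990168, 0.9550556999313652, -0.18623534729003044], [0.0, 0.0, 0.0, 1.0]])]
```

View pics/top0.png

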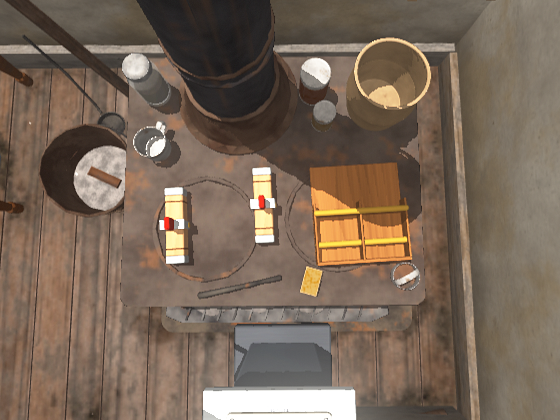

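View pics/side0.png

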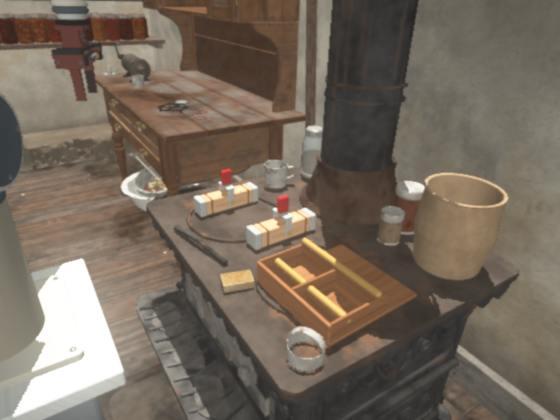

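The top view shows the mills at about (175,225) and (263,205), with red grips at (170,224) and (262,203). The rack is at (362,214), with its brass bars on rows ~210 and ~243. Next I'll measure these.

```bash
cat > h.py <<'E'
import numpy as np, cv2
from cell import sense, grab_frame
from scipy.spatial.transform import Rotation as Ro
def cloud(f,s=None):
    K=f["K"];d=f["depth"];v,u=np.mgrid[:d.shape[0],:d.shape[1]]
    P=np.stack([(u-K[0,2])/K[0,0]*d,(v-K[1,2])/K[1,1]*d,d],-1)
    if "R" in f: return (P-f["t"])@f["R"]
    T=f["T_tool_cam"]; Q=P@T[:3,:3].T+T[:3,3]
    R=Ro.from_quat(s["tool_rot"]).as_matrix()
    return Q@R.T+s["eef_pos"]
def hsv(f): return cv2.cvtColor(f["img"],cv2.COLOR_RGB2HSV)
def comps(m,minA=15):
    n,l,st,c=cv2.connectedComponentsWithStats(m.astype(np.uint8),connectivity=8)
    return [(l==i,st[i],c[i]) for i in range(1,n) if st[i,4]>=minA]
def grab(n):
    s=sense(); f=grab_frame(n); return f,s,cloud(f,s),hsv(f)
E
python3 - <<'E'
from h import *
np.set_printoptions(precision=4,suppress=True)
for n in("top","side"):
    f,s,P,H=grab(n)
    valid=f["depth"]>0
    red=((H[...,0]<6)|(H[...,0]>174))&(H[...,1]>180)&(H[...,2]>110)&valid
    br=(H[...,0]>22)&(H[...,0]<32)&(H[...,1]>150)&(H[...,2]>120)&valid
    wh=(H[...,1]<40)&(H[...,2]>170)&valid&(P[...,2]<.12)&(P[...,2]>.02)
    for nm,m in(("red",red),("brass",br),("white",wh)):
        for c,st,ce in comps(m,20):
            p=P[c]; 
            if not(0.2<np.median(p[:,0])<1): continue
            mu=np.median(p,0); q=p[:,:2]-p[:,:2].mean(0); w,V=np.linalg.eigh(q.T@q)
            e=q@V[:,1]
            print(n,nm,st[:4],st[4],mu,"z95",np.percentile(p[:,2],[5,95]),"ax",V[:,1],"len",np.ptp(e))
E
```

```text
top red [259 195   6  13] 64 [0.5361 0.0294 0.0961] z95 [0.0915 0.0992] ax [-0.9964 -0.0852] len 0.02455460835467878
top red [164 217   6  13] 66 [0.4954 0.2148 0.0961] z95 [0.0924 0.0984] ax [-0.922  -0.3873] len 0.044244073744125825
top brass [315 209  42   6] 142 [ 0.5196 -0.1197  0.0597] z95 [0.0565 0.0625] ax [-0.0579  0.9983] len 0.08454432046656776
top brass [365 237  42   6] 144 [ 0.4604 -0.2267  0.0396] z95 [0.037 0.042] ax [-0.0565  0.9984] len 0.08634702161408944
top brass [319 240  42   6] 145 [ 0.4547 -0.1314  0.0392] z95 [0.0364 0.0413] ax [-0.0561  0.9984] len 0.08699610731896298
top white [301  58  30  26] 479 [ 0.8069 -0.086   0.1042] z95 [0.1019 0.1063] ax [0.5906 0.807 ] len 0.061368431094762275
top white [155 121  10  18] 68 [0.7079 0.2517 0.0507] z95 [0.021  0.0621] ax [-0.9138 -0.4061] len 0.046047169111739956
top white [252 168  19   7] 123 [0.6085 0.0339 0.0398] z95 [0.0377 0.0423] ax [-0.0404  0.9992] len 0.038724597027458216
top white [164 188  19   7] 125 [0.5666 0.2206 0.0396] z95 [0.0365 0.0419] ax [-0.0338  0.9994] len 0.03896052420652285
top white [250 
[... 1092 characters left out ...]
 5] 35 [0.4956 0.197  0.0578] z95 [0.0559 0.0595] ax [-0.9491 -0.3151] len 0.02041451908822779
side white [194 195  12   9] 63 [0.4225 0.2098 0.0388] z95 [0.0353 0.0402] ax [-0.0425  0.9991] len 0.039196028849567806
side white [301 208  15   9] 60 [0.6086 0.0302 0.0386] z95 [0.0369 0.04  ] ax [-0.0218  0.9998] len 0.03670446158351327
side white [282 213  11   6] 47 [0.5383 0.0116 0.0574] z95 [0.0432 0.059 ] ax [-0.7322 -0.6811] len 0.05998102510125493
side white [246 225  15  11] 91 [0.4641 0.0238 0.0385] z95 [0.0359 0.0398] ax [-0.026   0.9997] len 0.04181992594118567
side white [292 327  32  21] 204 [ 0.389  -0.2775  0.0452] z95 [0.0329 0.0495] ax [-0.476   0.8794] len 0.052451763599113084
```

```bash
python3 - <<'E'
from h import *
np.set_printoptions(precision=4,suppress=True)
f,s,P,H=grab("top")
cv2.imwrite("pics/rack.png",cv2.resize(f["img"][150:280,300:425,::-1],None,fx=5,fy=4.5,interpolation=cv2.INTER_NEAREST))
m=(H[...,0]>20)&(H[...,0]<34)&(H[...,1]>120)&(H[...,2]>70)&(f["depth"]>0)
w=(P[...,0]>.40)&(P[...,0]<.6)&(P[...,1]<-.05)&(P[...,1]>-.32)
for nm,zl,zh in(("saddle",.052,.066),("rest",.033,.046)):
    p=P[m&w&(P[...,2]>zl)&(P[...,2]<zh)]
    for a,b in((-.08,-.105),(-.105,-.13),(-.13,-.155),(-.155,-.18),(-.18,-.205),(-.205,-.23),(-.23,-.255),(-.255,-.28)):
        q=p[(p[:,1]<a)&(p[:,1]>b)]
        if len(q): print(nm,len(q),q.mean(0),"x",np.percentile(q[:,0],[2,98]),"z",np.percentile(q[:,2],[5,95]))
    print(nm,"y ends",np.sort(p[:,1])[[0,3,-4,-1]], np.polyfit(p[:,1],p[:,0],1))
E
```

```text
saddle 50 [ 0.5171 -0.0924  0.0593] x [0.5137 0.5222] z [0.0571 0.0617]
saddle 50 [ 0.5188 -0.1173  0.0595] x [0.5156 0.5223] z [0.0568 0.0622]
saddle 50 [ 0.5202 -0.1423  0.0591] x [0.5156 0.5242] z [0.0567 0.061 ]
saddle 20 [ 0.5205 -0.1602  0.0594] x [0.5175 0.5239] z [0.0575 0.0616]
saddle y ends [-0.1673 -0.1633 -0.0787 -0.0766] [-0.0517  0.5126]
rest 40 [ 0.4525 -0.0961  0.0388] x [0.4486 0.457 ] z [0.0362 0.041 ]
rest 48 [ 0.4537 -0.1178  0.0389] x [0.4506 0.457 ] z [0.0361 0.0416]
rest 50 [ 0.4554 -0.1424  0.0393] x [0.4505 0.4589] z [0.037  0.0418]
rest 38 [ 0.4566 -0.1647  0.0393] x [0.4524 0.4608] z [0.0359 0.0429]
rest 45 [ 0.4581 -0.194   0.0393] x [0.4543 0.4627] z [0.0362 0.0417]
rest 49 [ 0.4595 -0.2179  0.0394] x [0.4562 0.4627] z [0.037 0.042]
rest 48 [ 0.4612 -0.2419  0.0393] x [0.4579 0.4647] z [0.0362 0.042 ]
rest 32 [ 0.4621 -0.2623  0.0397] x [0.458  0.4664] z [0.0376 0.0417]
rest y ends [-0.2702 -0.268  -0.0875 -0.0873] [-0.0579  0.447 ]
```

View pics/rack.png

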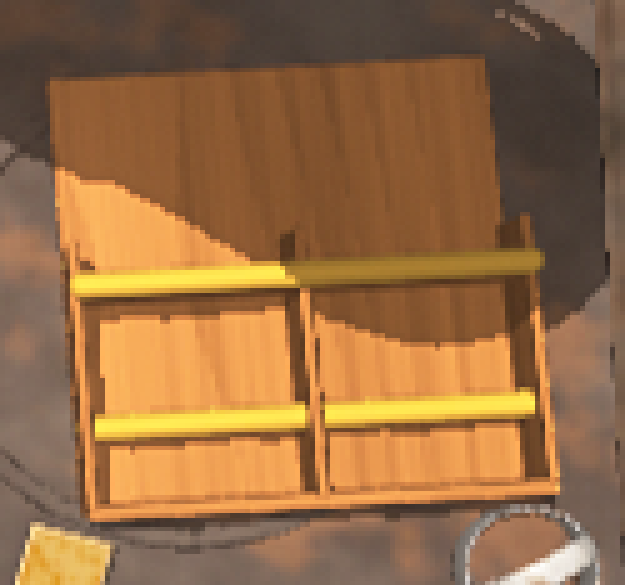

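Emit:
carry_out(rows=[[0.3, [0, 0, -20], -0.12], [0.3, [0, 0, -20], -0.25], [0.3, [0, 0, -20], -0.37], [0.3, [0, 0, -20], -0.5]], squeeze=50)

```text
time: 0.63
eef_pos: [0.2723, 0.5625, 0.2183]
tool_rot: [-0.025, 1.0, 0.0, 0.0]
wrist_force: [-0.3, -0.3, 0.4]
finger_gap: 0.0647
```

Emit:
carry_out(rows=[[0.5, [-16, -36, 0], 0], [0.5, [-32, -72, 0], 0], [0.5, [-48, -109, 0], 0], [0.5, [-64, -145, 0], 0], [0.5, [-80, -181, 0], 0], [0.5, [-95, -218, 0], 0], [0.5, [-111, -254, 0], 0], [0.5, [-127, -291, 0], 0], [0.5, [-143, -327, 0], 0], [0.5, [-159, -364, 0], 0]])

```text
time: 1.47
eef_pos: [0.4499, 0.2053, 0.2186]
tool_rot: [-0.025, 1.0, 0.0, 0.0]
wrist_force: [1.2, -0.5, 0.2]
finger_gap: 0.0436
```

Emit:
carry_out(rows=[[0.6, [-16, -36, 0], 0], [0.6, [-32, -72, 0], 0], [0.6, [-48, -109, 0], 0], [0.6, [-64, -145, 0], 0], [0.6, [-79, -181, 0], 0], [0.6, [-79, -182, 0], 0], [0.6, [-79, -182, 0], 0]])

```text
time: 2.05
eef_pos: [0.5385, 0.0257, 0.2184]
tool_rot: [-0.023, 1.0, 0.0, 0.0]
wrist_force: [-0.6, -0.8, 0.5]
finger_gap: 0.035
```

```bash
cat > red.py <<'E'
from h import *
np.set_printoptions(precision=4,suppress=True)
import sys
f,s,P,H=grab("wrist"); cv2.imwrite("pics/%s.png"%sys.argv[1],f["img"][:,:,::-1])
print(s["eef_pos"])
red=((H[...,0]<6)|(H[...,0]>174))&(H[...,1]>150)&(H[...,2]>60)&(f["depth"]>0)
for c,st,ce in comps(red,60):
    p=P[c]; 
    if p[:,2].max()>.3: continue
    t=p[p[:,2]>p[:,2].max()-.006]; print(st,np.median(p,0),"top",(t.max(0)+t.min(0))/2,np.ptp(t,axis=0))
E
python3 red.py w1
```

```text
[0.5385 0.0257 0.2184]
[453 145  30  28 670] [0.4942 0.2117 0.0908] top [0.495  0.2163 0.0957] [0.0248 0.0124 0.0059]
[281 175   9  29 235] [0.5336 0.0302 0.0962] top [0.5363 0.0305 0.0955] [0.0234 0.0092 0.006 ]
```

View pics/w1.png

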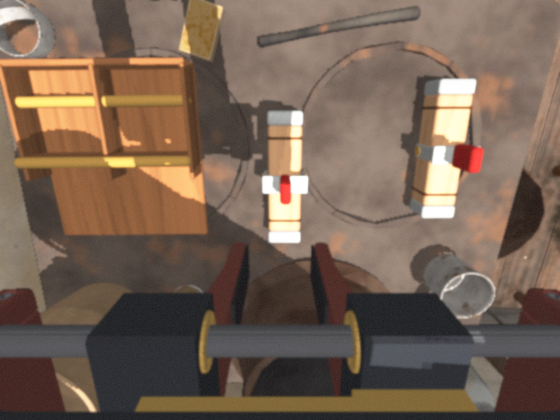

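The wrist view shows the grip at (285,188), which measures (0.536, 0.030) and agrees with the top view. I'll descend and grip.

Emit:
carry_out(rows=[[0.6, [2, 4.5, 35], 0], [0.6, [2, 4.5, 70], 0], [0.6, [2, 4.5, 105], 0], [0.6, [2, 4.5, 140], 0], [0.6, [2, 4.5, 153], 0], [0.6, [2, 4.5, 153], 0], [1, [2, 4.5, 153], 0], [1, [2, 4.5, 153], 0], [1, [2, 4.5, 153], 0], [1, [2, 4.5, 153], 0]], squeeze=50)

```text
time: 2.93
eef_pos: [0.5366, 0.0318, 0.0669]
tool_rot: [-0.024, 1.0, 0.0, 0.001]
wrist_force: [0.5, -0.9, 0.5]
finger_gap: 0.012
```

Emit:
carry_out(rows=[[1, [0, 0, 0], 0], [1, [0, 0, 0], 0], [1, [0, 0, -20], 0], [1, [0, 0, -50], 0], [1, [0, 0, -80], 0], [1, [0, 0, -110], 0], [1, [0, 0, -140], 0], [1, [0, 0, -160], 0], [1, [0, 0, -160], 0], [1, [0, 0, -160], 0]])

```text
time: 3.77
eef_pos: [0.5363, 0.0316, 0.2272]
tool_rot: [-0.024, 1.0, 0.0, 0.002]
wrist_force: [-1.3, -0.7, -4.5]
finger_gap: 0.0112
```

```bash
cat > look.py <<'E'
from h import *
import sys
for n in sys.argv[2:]:
    f=grab_frame(n); cv2.imwrite(f"pics/{n}_{sys.argv[1]}.png",f["img"][:,:,::-1])
E
python3 look.py a side
```

```text
(no output)
```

View pics/side_a.png

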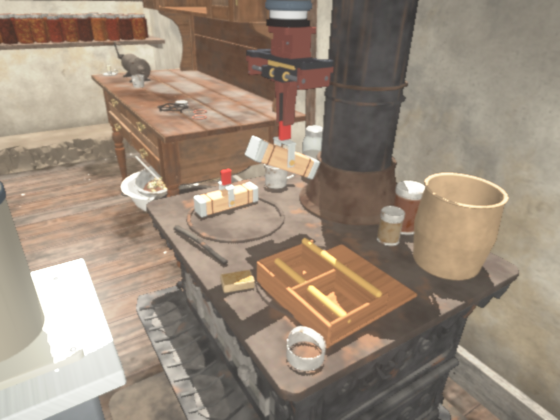

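In the side view the far end of the lifted mill, at (310,165), hangs low and the near end, at (255,150), is high. The heavy end is therefore the far one, so this mill needs a half turn before going into the right bay.

Emit:
carry_out(rows=[[1, [3, -25, 0], 0.11], [1, [6, -50, 0], 0.22], [1, [9, -75, 0], 0.33], [1, [12, -101, 0], 0.44], [1, [15, -126, 0], 0.55], [1, [18, -151, 0], 0.66], [1, [21, -177, 0], 0.77], [1, [24, -202, 0], 0.88], [1, [27, -227, 0], 0.99], [1, [29.5, -252.5, 0], 1.1]])

```text
time: 4.65
eef_pos: [0.5162, -0.2226, 0.2226]
tool_rot: [0.504, 0.864, 0.0, -0.002]
wrist_force: [1.0, 0.5, -4.3]
finger_gap: 0.0112
```

Emit:
carry_out(rows=[[1, [0, 0, 0], 0.11], [1, [0, 0, 0], 0.22], [1, [0, 0, 0], 0.33], [1, [0, 0, 0], 0.44], [1, [0, 0, 0], 0.55], [1, [0, 0, 0], 0.66], [1, [0, 0, 0], 0.77], [1, [0, 0, 0], 0.88], [1, [0, 0, 0], 0.99], [1, [0, 0, 0], 1.05]])

```text
time: 5.48
eef_pos: [0.5147, -0.2218, 0.2197]
tool_rot: [0.871, 0.492, -0.002, -0.004]
wrist_force: [-0.1, -0.3, -4.1]
finger_gap: 0.0117
```

Emit:
carry_out(rows=[[1, [0, 0, 0], 0.11], [1, [0, 0, 0], 0.22], [1, [0, 0, 0], 0.33], [1, [0, 0, 0], 0.44], [1, [0, 0, 0], 0.55], [1, [0, 0, 0], 0.66], [1, [0, 0, 0], 0.77], [1, [0, 0, 0], 0.88], [1, [0, 0, 0], 0.97], [1, [0, 0, 0], 0.97]])

```text
time: 6.32
eef_pos: [0.5133, -0.2212, 0.2169]
tool_rot: [1.0, 0.028, -0.006, -0.004]
wrist_force: [-0.2, -0.1, -4.1]
finger_gap: 0.0112
```

```bash
cat > mill.py <<'E'
# mill pose near a given point: white caps + wood in top view
from h import *
import sys
np.set_printoptions(precision=4,suppress=True)
s=sense(); q=s["tool_rot"]; a=2*np.arctan2(q[1],q[0])
print("eef",s["eef_pos"],"theta",np.degrees(a)-90, "j",s["joint_positions"],s["wrist_force"])
u=np.array([.9984,.057]); v=np.array([-.057,.9984]); B={"b1":np.array([.5195,-.127]),"b2":np.array([.525,-.222])}
for n in("top","side","wrist"):
    f,s,P,H=grab(n); cv2.imwrite(f"pics/{n}_{sys.argv[1]}.png",f["img"][:,:,::-1])
    wh=(H[...,1]<40)&(H[...,2]>110)&(f["depth"]>0)
    for c,st,ce in comps(wh,20):
        p=P[c]; m=np.median(p,0)
        if .38<m[0]<.66 and -.3<m[1]<.3 and m[2]<.3:
            print(n,st,m,{k:[float(round((m[:2]-b)@u,4)),float(round((m[:2]-b)@v,4))] for k,b in B.items()})
E
python3 mill.py b
```

```text
eef [ 0.5133 -0.2212  0.2169] theta -86.80769546655362 j [-0.4291  0.3115  1.7515  0.0017  1.0922  1.0852] [-0.1905 -0.1119 -4.1212]
top [394 167  22   8 104] [ 0.572  -0.2142  0.2206] {'b1': [0.0474, -0.0901], 'b2': [0.0474, 0.0051]}
top [164 187  19   9 141] [0.5667 0.2213 0.0392] {'b1': [0.067, 0.345], 'b2': [0.0669, 0.4402]}
top [397 201   6   4  21] [ 0.5192 -0.2127  0.2092] {'b1': [-0.0052, -0.0855], 'b2': [-0.0053, 0.0096]}
top [174 219  10  10  96] [0.4951 0.2028 0.0589] {'b1': [-0.0056, 0.3307], 'b2': [-0.0057, 0.4259]}
top [159 220   5  10  50] [0.4942 0.2382 0.0586] {'b1': [-0.0044, 0.3661], 'b2': [-0.0045, 0.4612]}
top [391 245  21   9 164] [ 0.4413 -0.2252  0.1572] {'b1': [-0.0837, -0.0936], 'b2': [-0.0838, 0.0016]}
top [166 255  19   9 142] [0.4236 0.2132 0.0397] {'b1': [-0.0764, 0.3452], 'b2': [-0.0765, 0.4403]}
side [218 180  28  22 205] [0.4988 0.2051 0.0399] {'b1': [-0.0017, 0.3327], 'b2': [-0.0018, 0.4279]}
side [243 182  16  21 157] [0.5676 0.2058 0.0305] {'b1': [0.067, 0.3295], 'b2': [0.0669, 0.4246]}
side [208 191  14   8  79] [0.4636 0.2138 0.0387] {'b1': [-0.0
[... 500 characters left out ...]
0.0131] {'b1': [-0.1461, -0.1452], 'b2': [-0.1462, -0.0501]}
wrist [ 246  114   68   52 3297] [ 0.5796 -0.2187  0.2174] {'b1': [0.0548, -0.0949], 'b2': [0.0547, 0.0002]}
wrist [243 207  30  44 681] [ 0.5175 -0.2051  0.2092] {'b1': [-0.0064, -0.0779], 'b2': [-0.0065, 0.0173]}
wrist [289 207  30  44 733] [ 0.5193 -0.2406  0.2094] {'b1': [-0.0067, -0.1134], 'b2': [-0.0068, -0.0182]}
wrist [321 253   7   8  22] [ 0.408  -0.2882  0.0186] {'b1': [-0.1205, -0.1546], 'b2': [-0.1206, -0.0595]}
wrist [317 265  14  19 139] [ 0.3938 -0.2868  0.0435] {'b1': [-0.1346, -0.1524], 'b2': [-0.1347, -0.0572]}
wrist [268 283  23  12 257] [ 0.4431 -0.2265  0.1581] {'b1': [-0.082, -0.095], 'b2': [-0.0821, 0.0002]}
```

View pics/side_b.png

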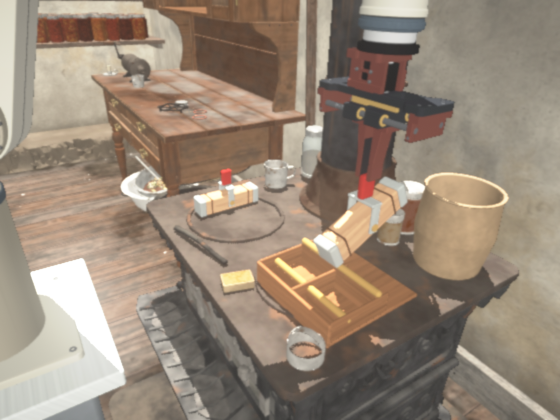

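View pics/wrist_b.png

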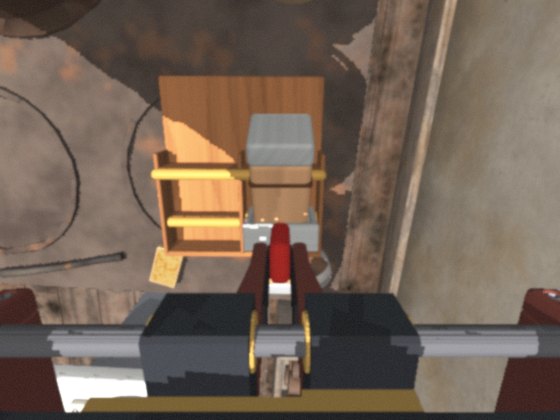

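The mill hangs heavy end forward over the right bay, tilted about 0.45 rad and centred across it. I'll lower it now, shifting 3 mm up-slope.

Emit:
carry_out(rows=[[1, [3, 0, 12], 0], [1, [3, 0, 26], 0], [1, [3, 0, 40], 0], [1, [3, 0, 54], 0], [1, [3, 0, 64], 0], [1, [3, 0, 72], 0], [1, [3, 0, 78], 0], [1, [3, 0, 84], 0], [1, [3, 0, 84], 0], [1, [3, 0, 84], 0]])

```text
time: 7.3
eef_pos: [0.5159, -0.2208, 0.1341]
tool_rot: [0.999, 0.031, -0.005, -0.003]
wrist_force: [-0.7, 0.1, -2.9]
finger_gap: 0.0113
```

```bash
python3 mill.py c | grep -v "0\.[34]...\]}$"
```

```text
eef [ 0.5159 -0.2208  0.1341] theta -86.44474603403727 j [-0.4264  0.4199  1.8109  0.0016  0.9231  1.0814] [-0.6791  0.1431 -2.8813]
top [381 175  17   8 100] [ 0.5742 -0.2124  0.1351] {'b1': [0.0498, -0.0884], 'b2': [0.0497, 0.0067]}
top [382 205   6   5  26] [ 0.5201 -0.2072  0.1254] {'b1': [-0.0039, -0.0801], 'b2': [-0.004, 0.015]}
side [323 155  16   9  51] [ 0.4875 -0.173   0.255 ] {'b1': [-0.0346, -0.0441], 'b2': [-0.0347, 0.051]}
side [374 223  26  30 292] [ 0.5757 -0.2287  0.1309] {'b1': [0.0504, -0.1047], 'b2': [0.0503, -0.0096]}
side [343 236  32  42 355] [ 0.5117 -0.2394  0.1221] {'b1': [-0.0142, -0.1118], 'b2': [-0.0142, -0.0166]}
side [331 256  16  15  82] [ 0.486  -0.2143  0.0943] {'b1': [-0.0384, -0.0852], 'b2': [-0.0385, 0.0099]}
side [311 275  27  34 512] [ 0.4452 -0.2325  0.0733] {'b1': [-0.0802, -0.1011], 'b2': [-0.0803, -0.0059]}
side [286 327  40  44 974] [ 0.3819 -0.2798  0.013 ] {'b1': [-0.1461, -0.1447], 'b2': [-0.1462, -0.0495]}
wrist [ 247  115   67   49 3098] [ 0.5822 -0.2181  0.1329] {'b1': [0.0574, -0.0945], 'b2': [0.0573, 0.0006]}
wrist [243 209  29  42 683] [ 0.5195 -0.204   0.1261] {'b1': [-0.0044, -0.0769], 'b2': [-0.0045, 0.0182]}
wrist [289 208  30  44 715] [ 0.5214 -0.2403  0.1263] {'b1': [-0.0046, -0.1132], 'b2': [-0.0047, -0.0181]}
wrist [268 286  24  12 265] [ 0.4447 -0.2263  0.0771] {'b1': [-0.0803, -0.0949], 'b2': [-0.0804, 0.0003]}
wrist [548 293   9   6  34] [ 0.555  -0.2971  0.243 ] {'b1': [0.0257, -0.1719], 'b2': [0.0256, -0.0767]}
wrist [ 418  331  129   28 3071] [ 0.5476 -0.2718  0.2554] {'b1': [0.0198, -0.1462], 'b2': [0.0197, -0.051]}
```

View pics/side_c.png

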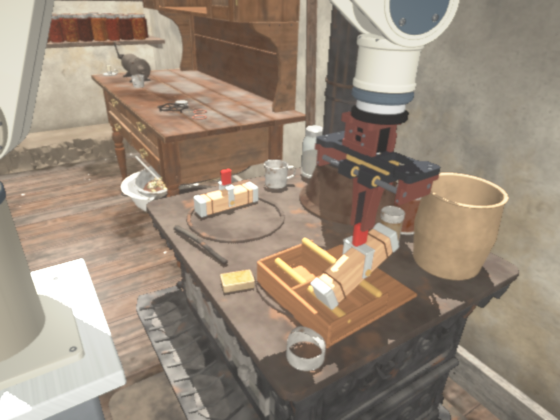

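Emit:
carry_out(rows=[[1, [0, 0, 3], 0], [1, [0, 0, 5], 0], [1, [0, 0, 7], 0], [1, [0, 0, 8], 0], [1, [0, 0, 8], 0]])

```text
time: 7.87
eef_pos: [0.5161, -0.2209, 0.1264]
tool_rot: [1.0, 0.031, -0.005, -0.003]
wrist_force: [-0.2, 0.1, -3.5]
finger_gap: 0.011
```

```bash
python3 mill.py d | grep -v "0\.[34]...\]}$"
```

```text
eef [ 0.5161 -0.2209  0.1264] theta -86.45884860268036 j [-0.4264  0.4305  1.8157  0.0018  0.9065  1.0815] [-0.2393  0.0996 -3.5394]
top [379 173  19   9 126] [ 0.5788 -0.2145  0.1208] {'b1': [0.0543, -0.0907], 'b2': [0.0542, 0.0044]}
top [164 187  19   9 142] [0.5669 0.2211 0.0393] {'b1': [0.0671, 0.3448], 'b2': [0.0671, 0.44]}
top [381 205   6   6  28] [ 0.5191 -0.2069  0.1191] {'b1': [-0.005, -0.0798], 'b2': [-0.0051, 0.0154]}
side [322 160  16  10  53] [ 0.4871 -0.1708  0.2471] {'b1': [-0.0348, -0.0419], 'b2': [-0.0349, 0.0533]}
side [373 229  27  31 286] [ 0.5809 -0.2281  0.1166] {'b1': [0.0555, -0.1044], 'b2': [0.0554, -0.0092]}
side [343 240  31  42 351] [ 0.5129 -0.2401  0.114 ] {'b1': [-0.013, -0.1126], 'b2': [-0.0131, -0.0174]}
side [331 259  16  13  75] [ 0.4867 -0.2138  0.0895] {'b1': [-0.0377, -0.0848], 'b2': [-0.0378, 0.0104]}
side [311 275  25  36 562] [ 0.4432 -0.232   0.0726] {'b1': [-0.0822, -0.1005], 'b2': [-0.0823, -0.0053]}
side [286 327  40  44 977] [ 0.3819 -0.2798  0.0131] {'b1': [-0.1461, -0.1447], 'b2': [-0.1462, -0.0496]}
wrist [ 248  112   65   43 2639] [ 0.5852 -0.2179  0.1193] {'b1': [0.0604, -0.0945], 'b2': [0.0603, 0.0007]}
wrist [243 208  29  44 698] [ 0.5195 -0.2039  0.118 ] {'b1': [-0.0044, -0.0768], 'b2': [-0.0045, 0.0184]}
wrist [289 208  30  44 731] [ 0.5214 -0.2404  0.1183] {'b1': [-0.0046, -0.1134], 'b2': [-0.0047, -0.0182]}
wrist [268 290  24  15 316] [ 0.4443 -0.2264  0.0768] {'b1': [-0.0808, -0.095], 'b2': [-0.0808, 0.0002]}
wrist [ 418  331  125   30 3125] [ 0.5476 -0.2714  0.2474] {'b1': [0.0198, -0.1458], 'b2': [0.0197, -0.0506]}
```

The tilt is now 0.29 rad and the top middle is at z=0.098 (expected 0.098), so the mill is seated. I'll press 1 mm more and release.

Emit:
carry_out(rows=[[1, [0, 0, 1.5], 0], [1, [0, 0, 1.5], 0], [0.6, [0, 0, 1], 0], [0.6, [0, 0, 1], 0], [0.6, [0, 0, 1], 0], [0.6, [0, 0, -10], 0], [0.6, [0, 0, -30], 0], [0.6, [0, 0, -60], 0], [0.6, [0, 0, -90], 0], [0.6, [0, 0, -110], 0]])

```text
time: 8.85
eef_pos: [0.5181, -0.222, 0.2403]
tool_rot: [1.0, 0.031, -0.003, -0.002]
wrist_force: [1.1, -0.4, -0.1]
finger_gap: 0.0351
```

```bash
python3 mill.py e | grep -v "0\.[4]...\]}$"; python3 red.py w_e
```

```text
eef [ 0.5181 -0.222   0.2403] theta -86.45411182191482 j [-0.4267  0.2902  1.7231  0.0015  1.1361  1.0816] [ 1.0678 -0.394  -0.1037]
top [164 187  19   9 139] [0.5667 0.2211 0.0394] {'b1': [0.067, 0.3449], 'b2': [0.0669, 0.44]}
top [377 242  24  11 131] [ 0.4431 -0.2256  0.0767] {'b1': [-0.0819, -0.0941], 'b2': [-0.0819, 0.0011]}
side [193 195  17  23 265] [0.4206 0.2037 0.0277] {'b1': [-0.0799, 0.3358], 'b2': [-0.08, 0.431]}
side [374 231  26  30 285] [ 0.5818 -0.2283  0.1142] {'b1': [0.0565, -0.1047], 'b2': [0.0564, -0.0095]}
side [343 241  31  42 351] [ 0.5127 -0.24    0.1129] {'b1': [-0.0132, -0.1124], 'b2': [-0.0133, -0.0173]}
side [340 275  10   8  29] [ 0.4756 -0.2407  0.0849] {'b1': [-0.0503, -0.111], 'b2': [-0.0504, -0.0159]}
side [311 279  25  32 455] [ 0.4413 -0.2357  0.0672] {'b1': [-0.0843, -0.1041], 'b2': [-0.0844, -0.0089]}
side [286 326  39  45 972] [ 0.3818 -0.2795  0.0132] {'b1': [-0.1462, -0.1444], 'b2': [-0.1462, -0.0492]}
side [359 401  12   8  20] [ 0.5367 -0.2752 -0.2169] {'b1': [0.0088, -0.1489], 'b2': [0.0087, -0.0537]}
wrist [ 258  115   41   26 1011] [ 0.5853 -0.218   0.1166] {'b1': [0.0605, -0.0946], 'b2': [0.0604, 0.0005]}
wrist [285 181  18  25 347] [ 0.5187 -0.2386  0.1169] {'b1': [-0.0072, -0.1114], 'b2': [-0.0073, -0.0162]}
wrist [255 182  18  24 318] [ 0.5169 -0.2064  0.1169] {'b1': [-0.0071, -0.0792], 'b2': [-0.0072, 0.016]}
wrist [263 241  33  10 273] [ 0.4441 -0.2274  0.0769] {'b1': [-0.081, -0.0959], 'b2': [-0.0811, -0.0007]}
[ 0.5183 -0.222   0.239 ]
[273 186  12  33 343] [ 0.5207 -0.2221  0.1542] top [ 0.5175 -0.2222  0.1538] [0.0247 0.0105 0.0058]
```

View pics/side_e.png

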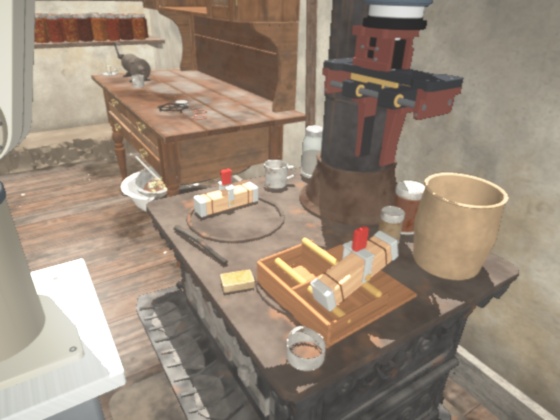

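The first mill is stored in the right bay: slope about 0.28 rad, mid-length about 1.5 mm off, centred across. Now the second mill.

Emit:
carry_out(rows=[[0.6, [0, -40, 0], 0], [0.6, [1, -80, 0], 0], [0.6, [1, -120, 0], 0], [0.6, [2, -160, 0], 0], [0.6, [2, -200, 0], 0], [0.6, [2, -240, 0], 0], [0.6, [3, -280, 0], 0], [0.6, [3, -320, 0], 0], [0.6, [4, -360, 0], 0], [0.6, [4, -400, 0], 0.01]])

```text
time: 9.88
eef_pos: [0.495, 0.1795, 0.238]
tool_rot: [1.0, 0.026, -0.005, -0.002]
wrist_force: [0.2, -0.1, -0.7]
finger_gap: 0.0349
```

Emit:
carry_out(rows=[[0.6, [0, -20, 0], 0], [0.6, [0, -45, 15], 0], [0.6, [0, -45, 30], 0], [0.6, [0, -45, 30], 0]])

```text
time: 10.22
eef_pos: [0.4892, 0.2248, 0.2041]
tool_rot: [1.0, 0.027, -0.009, -0.001]
wrist_force: [-0.8, -1.1, -0.3]
finger_gap: 0.035
```

```bash
python3 red.py w2; python3 mill.py f | grep eef
```

```text
[0.4892 0.2248 0.2041]
[282 172  12  31 291] [0.4984 0.2167 0.0962] top [0.4962 0.2162 0.0958] [0.0242 0.0107 0.0055]
eef [0.4901 0.2242 0.2055] theta -86.94538598739136 j [0.402  0.2957 1.8039 0.0094 1.0567 1.9148] [-0.2897 -0.1581 -0.2744]
```

View pics/w2.png

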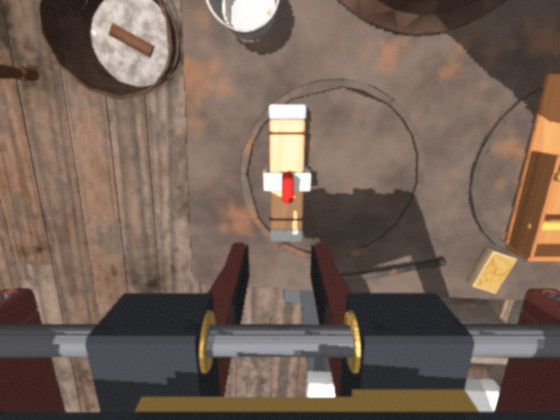

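The grip is at (288,187), measuring (0.496, 0.216), close to between the fingers. I'll descend with a small correction.

Emit:
carry_out(rows=[[0.6, [7, 8, 30], 0], [0.6, [7, 8, 60], 0], [0.6, [7.5, 8, 95], 0], [0.6, [8, 8, 125], 0], [0.6, [8, 8, 139], 0], [0.6, [8, 8, 139], 0], [1, [8, 8, 139], 0], [1, [8, 8, 139], 0], [1, [8, 8, 139], 0], [1, [8, 8, 139], 0]], squeeze=50)

```text
time: 11.25
eef_pos: [0.5004, 0.2173, 0.0708]
tool_rot: [1.0, 0.025, -0.004, -0.003]
wrist_force: [-0.0, 0.1, 0.8]
finger_gap: 0.0119
```

Emit:
carry_out(rows=[[1, [0, 0, 0], 0], [1, [0, 0, 0], 0], [1, [0, 0, -20], 0], [1, [0, 0, -50], 0], [1, [0, 0, -80], 0], [1, [0, 0, -110], 0], [1, [0, 0, -140], 0], [1, [0, 0, -160], 0], [1, [0, 0, -160], 0], [1, [0, 0, -160], 0]])

```text
time: 12.08
eef_pos: [0.5019, 0.2166, 0.2312]
tool_rot: [1.0, 0.025, -0.003, -0.003]
wrist_force: [-0.1, -0.3, -4.5]
finger_gap: 0.0098
```

```bash
python3 mill.py g
```

```text
eef [0.5019 0.2166 0.2312] theta -87.08464023534671 j [0.3806 0.2721 1.7709 0.0091 1.1029 1.8964] [-0.083  -0.3399 -4.4682]
top [379 173  20   9 147] [ 0.5796 -0.2182  0.1184] {'b1': [0.0549, -0.0944], 'b2': [0.0548, 0.0007]}
top [379 205  11  11 107] [ 0.5151 -0.2069  0.1171] {'b1': [-0.009, -0.0795], 'b2': [-0.009, 0.0156]}
top [400 204   6  11  49] [ 0.5172 -0.2419  0.1171] {'b1': [-0.0088, -0.1146], 'b2': [-0.0089, -0.0195]}
top [377 242  24  11 166] [ 0.4432 -0.2238  0.0766] {'b1': [-0.0817, -0.0923], 'b2': [-0.0817, 0.0029]}
top [131 247  30  19 425] [0.431  0.2119 0.2276] {'b1': [-0.069, 0.3434], 'b2': [-0.0691, 0.4385]}
top [391 264   9  16  41] [ 0.3955 -0.2448  0.0162] {'b1': [-0.1305, -0.1105], 'b2': [-0.1306, -0.0154]}
top [393 264  27  26 197] [ 0.3809 -0.2758  0.0419] {'b1': [-0.1469, -0.1406], 'b2': [-0.1469, -0.0455]}
side [188 115  18  23 280] [0.4266 0.1999 0.214 ] {'b1': [-0.0742, 0.3317], 'b2': [-0.0742, 0.4269]}
side [215 117  18  22 161] [0.4936 0.1919 0.2071] {'b1': [-0.0076, 0.3198], 'b2': [-0.0077, 0.415]}
side [247 137  10  19 100] [0.5592 0.2    0.1447] {'b
[... 582 characters left out ...]
39  45 994] [ 0.3824 -0.2781  0.0139] {'b1': [-0.1455, -0.1431], 'b2': [-0.1456, -0.0479]}
side [347 393  37  24  81] [ 0.5405 -0.2752 -0.2167] {'b1': [0.0125, -0.1492], 'b2': [0.0124, -0.054]}
side [392 392  16  11  70] [ 0.6268 -0.2847 -0.2455] {'b1': [0.0981, -0.1636], 'b2': [0.098, -0.0684]}
wrist [253 122  53  22 983] [0.5648 0.2188 0.1623] {'b1': [0.065, 0.3427], 'b2': [0.0649, 0.4379]}
wrist [242 221  30  37 552] [0.4979 0.234  0.2171] {'b1': [-0.001, 0.3617], 'b2': [-0.0011, 0.4568]}
wrist [288 222  29  36 508] [0.4998 0.1958 0.2169] {'b1': [-0.0013, 0.3234], 'b2': [-0.0014, 0.4185]}
wrist [268 313  24  13 294] [0.4435 0.2134 0.2279] {'b1': [-0.0565, 0.3441], 'b2': [-0.0566, 0.4393]}
```

View pics/side_g.png

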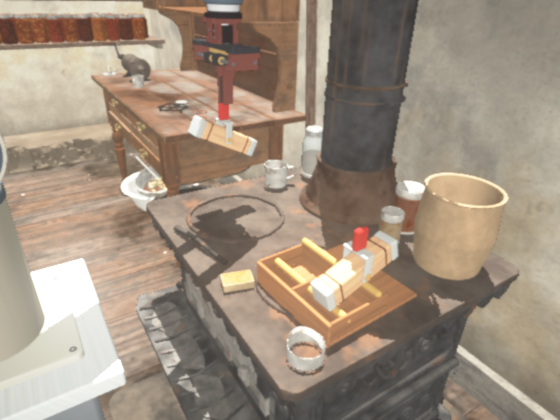

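The far end hangs lower here too: caps at z 0.162 (far) against 0.228 (near). This mill also needs a half turn, with a negative twist because of joint 6's range. I'll make it over the empty stove before going to the left bay.

Emit:
carry_out(rows=[[1, [0, 18, -3], -0.11], [1, [-1, 36, -6], -0.22], [1, [-2, 54, -9], -0.33], [1, [-3, 72, -12], -0.44], [1, [-4, 90, -15], -0.55], [1, [-5, 108, -18], -0.66], [1, [-5, 126, -20], -0.77], [1, [-6, 144, -20], -0.88], [1, [-6, 162, -20], -0.99], [1, [-6, 180, -20], -1.1]])

```text
time: 13.07
eef_pos: [0.5025, 0.0348, 0.2459]
tool_rot: [0.837, 0.546, -0.006, -0.006]
wrist_force: [-0.4, -0.7, -4.8]
finger_gap: 0.0104
```

Emit:
carry_out(rows=[[1, [0, 0, 0], -0.11], [1, [0, 0, 0], -0.22], [1, [0, 0, 0], -0.33], [1, [0, 0, 0], -0.44], [1, [0, 0, 0], -0.55], [1, [0, 0, 0], -0.66], [1, [0, 0, 0], -0.77], [1, [0, 0, 0], -0.88], [1, [0, 0, 0], -0.99], [1, [0, 0, 0], -1.1]])

```text
time: 13.9
eef_pos: [0.5015, 0.0347, 0.244]
tool_rot: [0.426, 0.905, -0.003, -0.009]
wrist_force: [-0.2, -0.3, -4.5]
finger_gap: 0.0103
```

Emit:
carry_out(rows=[[1, [0, 0, 0], -0.11], [1, [0, 0, 0], -0.22], [1, [0, 0, 0], -0.33], [1, [0, 0, 0], -0.44], [1, [0, 0, 0], -0.55], [1, [0, 0, 0], -0.66], [1, [0, 0, 0], -0.77], [1, [0, 0, 0], -0.88], [1, [0, 0, 0], -0.94], [1, [0, 0, 0], -0.94]])

```text
time: 14.73
eef_pos: [0.5005, 0.0347, 0.2421]
tool_rot: [-0.031, 0.999, 0.002, -0.011]
wrist_force: [0.2, -0.3, -4.3]
finger_gap: 0.01
```

```bash
python3 mill.py h | grep -E "eef|top|wrist"
```

```text
eef [0.5005 0.0347 0.2421] theta 93.57763445290809 j [ 0.0428  0.1993  1.8405  0.0045  1.1242 -1.5924] [ 0.2431 -0.283  -4.2526]
top [379 206  11  10  82] [ 0.5144 -0.2068  0.1172] {'b1': [-0.0097, -0.0794], 'b2': [-0.0098, 0.0158]}
top [379 243  22  10 147] [ 0.4431 -0.226   0.0764] {'b1': [-0.0819, -0.0945], 'b2': [-0.082, 0.0006]}
top [248 249  22  10 165] [0.4331 0.0286 0.1784] {'b1': [-0.0774, 0.1602], 'b2': [-0.0775, 0.2554]}
top [395 269  24  18 133] [ 0.3844 -0.2675  0.0464] {'b1': [-0.1428, -0.1326], 'b2': [-0.1429, -0.0375]}
wrist [   0   43   67   53 1721] [ 0.3809 -0.2613  0.0188] {'b1': [-0.1461, -0.1261], 'b2': [-0.1461, -0.031]}
wrist [ 24 114  58  22 780] [ 0.4441 -0.2177  0.0751] {'b1': [-0.0804, -0.0862], 'b2': [-0.0805, 0.0089]}
wrist [254 122  52  22 974] [0.4346 0.0303 0.1785] {'b1': [-0.0757, 0.1619], 'b2': [-0.0758, 0.2571]}
wrist [ 31 181  49  25 471] [ 0.5139 -0.2056  0.1164] {'b1': [-0.01, -0.0781], 'b2': [-0.0101, 0.017]}
wrist [  2 187   8   4  24] [ 0.509  -0.2447  0.1159] {'b1': [-0.0172, -0.1169], 'b2': [-0.0173, -0.0217]}
wrist [242 213  30  46 649] [0.5034 0.014  0.2301] {'b1': [-0.008, 0.1417], 'b2': [-0.0081, 0.2368]}
wrist [288 213  30  46 641] [0.5014 0.0541 0.2302] {'b1': [-0.0078, 0.1818], 'b2': [-0.0078, 0.277]}
wrist [ 24 246  39  16 537] [ 0.5798 -0.2179  0.1173] {'b1': [0.055, -0.0942], 'b2': [0.055, 0.001]}
wrist [433 277  11  10  26] [0.641  0.2775 0.0203] {'b1': [0.1444, 0.3969], 'b2': [0.1443, 0.4921]}
wrist [268 313  24  13 301] [0.559  0.0359 0.2393] {'b1': [0.0487, 0.1604], 'b2': [0.0486, 0.2555]}
```

Emit:
carry_out(rows=[[1, [0, -30, 0], 0], [1, [1, -60, 0], 0], [1, [1, -90, 0], 0], [1, [2, -120, 0], 0], [1, [2, -150, 0], 0], [1, [2, -162, 0], 0], [1, [2, -162, 0], 0], [1, [2, -162, 0], 0]])

```text
time: 15.55
eef_pos: [0.508, -0.1271, 0.2417]
tool_rot: [-0.028, 1.0, 0.002, -0.011]
wrist_force: [1.5, -0.6, -4.0]
finger_gap: 0.0096
```

```bash
python3 mill.py i | grep -E "eef|top|wrist"
```

```text
eef [ 0.508  -0.1271  0.2417] theta 93.17933818615239 j [-0.2667  0.2344  1.7957 -0.0019  1.1339 -1.8922] [ 1.5284 -0.5582 -4.0412]
top [382 245  19   8 119] [ 0.4431 -0.2277  0.0767] {'b1': [-0.082, -0.0962], 'b2': [-0.0821, -0.001]}
wrist [140  54  54  29 672] [ 0.3824 -0.2612  0.0434] {'b1': [-0.1445, -0.1261], 'b2': [-0.1446, -0.031]}
wrist [148  84  16  12  37] [ 0.4075 -0.2875  0.018 ] {'b1': [-0.121, -0.1538], 'b2': [-0.1211, -0.0587]}
wrist [173 117  38  14 483] [ 0.4425 -0.2263  0.0763] {'b1': [-0.0826, -0.0948], 'b2': [-0.0826, 0.0004]}
wrist [263 125  51  19 884] [ 0.4426 -0.1242  0.1772] {'b1': [-0.0766, 0.0071], 'b2': [-0.0767, 0.1023]}
wrist [190 183  28  25 412] [ 0.5144 -0.2056  0.1165] {'b1': [-0.0096, -0.0782], 'b2': [-0.0097, 0.017]}
wrist [161 185  15  24 181] [ 0.5128 -0.2435  0.1165] {'b1': [-0.0133, -0.1159], 'b2': [-0.0134, -0.0208]}
wrist [247 215  28  43 542] [ 0.5098 -0.1436  0.2278] {'b1': [-0.0106, -0.016], 'b2': [-0.0107, 0.0791]}
wrist [291 214  30  46 694] [ 0.5096 -0.1047  0.2305] {'b1': [-0.0086, 0.0228], 'b2': [-0.0087, 0.118]}
wrist [173 248  38  15 519] [ 0.5797 -0.2173  0.1174] {'b1': [0.055, -0.0936], 'b2': [0.0549, 0.0016]}
wrist [534 278  19   9  45] [0.6397 0.2701 0.0182] {'b1': [0.1426, 0.3896], 'b2': [0.1425, 0.4848]}
wrist [269 313  22  12 244] [ 0.5669 -0.1243  0.2384] {'b1': [0.0475, -0.0], 'b2': [0.0474, 0.0951]}
```

View pics/wrist_i.png

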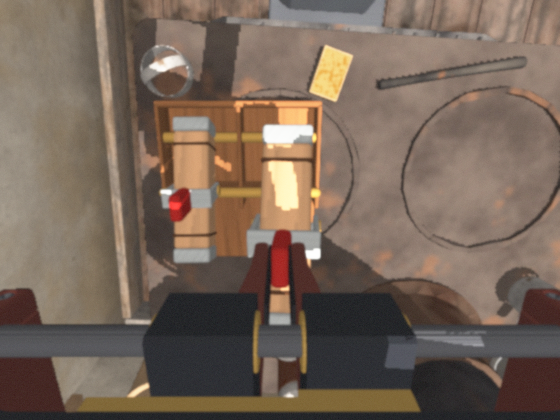

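The wrist view shows the mill over the left bay, front cap at (288,132), with the stored mill undisturbed on the left. I'll lower it.

Emit:
carry_out(rows=[[1, [0, -3, 14], 0], [1, [-1, -3, 30], 0], [1, [-1, -3, 46], 0], [1, [-1.5, -3, 62], 0], [1, [-2, -3, 76], 0], [1, [-2, -3, 88], 0], [1, [-2.5, -3, 96], 0], [1, [-2.5, -3, 101], 0], [1, [-2.5, -3, 103], 0], [1, [-2.5, -3, 103], 0]])

```text
time: 16.53
eef_pos: [0.5086, -0.128, 0.139]
tool_rot: [-0.03, 0.999, 0.002, -0.011]
wrist_force: [-0.7, -0.5, -3.1]
finger_gap: 0.0097
```

Emit:
carry_out(rows=[[1, [0, 0, 3], 0], [1, [0, 0, 5], 0], [1, [0, 0, 7], 0], [1, [0, 0, 8], 0], [1, [0, 0, 8], 0]])

```text
time: 16.95
eef_pos: [0.5086, -0.1281, 0.1311]
tool_rot: [-0.03, 1.0, 0.002, -0.011]
wrist_force: [0.2, 0.2, -1.1]
finger_gap: 0.0099
```

```bash
python3 mill.py j | grep -E "eef|top|wrist"
```

```text
eef [ 0.5086 -0.1281  0.1311] theta 93.3917772758947 j [-0.268   0.3804  1.8859 -0.0027  0.8972 -1.8963] [ 0.1631  0.1739 -1.0944]
wrist [  86   18   79   61 1534] [ 0.3828 -0.2569  0.0411] {'b1': [-0.1438, -0.1219], 'b2': [-0.1439, -0.0267]}
wrist [99 72 25 15 51] [ 0.4077 -0.2867  0.0208] {'b1': [-0.1207, -0.1531], 'b2': [-0.1208, -0.058]}
wrist [ 128  116   53   20 1024] [ 0.4426 -0.2267  0.0763] {'b1': [-0.0825, -0.0951], 'b2': [-0.0825, 0.0]}
wrist [ 260  119   54   21 1065] [ 0.4395 -0.1278  0.0781] {'b1': [-0.0799, 0.0038], 'b2': [-0.08, 0.0989]}
wrist [148 209  46  42 885] [ 0.5143 -0.2068  0.1166] {'b1': [-0.0097, -0.0793], 'b2': [-0.0098, 0.0158]}
wrist [247 212  28  43 532] [ 0.51   -0.1455  0.1172] {'b1': [-0.0106, -0.0179], 'b2': [-0.0106, 0.0772]}
wrist [105 214  25  27 276] [ 0.5106 -0.2428  0.1165] {'b1': [-0.0155, -0.1151], 'b2': [-0.0156, -0.0199]}
wrist [291 214  29  44 645] [ 0.5091 -0.1079  0.1196] {'b1': [-0.0093, 0.0196], 'b2': [-0.0094, 0.1148]}
wrist [128 307  32  18 458] [ 0.5774 -0.2269  0.1169] {'b1': [0.0521, -0.1031], 'b2': [0.052, -0.0079]}
wrist [269 311  21  14 278] [ 0.573  -0.1259  0.1185] {'b1': [0.0534, -0.0019], 'b2': [0.0534, 0.0932]}
wrist [417 336  23  12 218] [ 0.4829 -0.094   0.2531] {'b1': [-0.0347, 0.0351], 'b2': [-0.0347, 0.1302]}
wrist [452 336  34   7 142] [ 0.4817 -0.0826  0.2527] {'b1': [-0.0352, 0.0465], 'b2': [-0.0353, 0.1417]}
```

View pics/side_j.png

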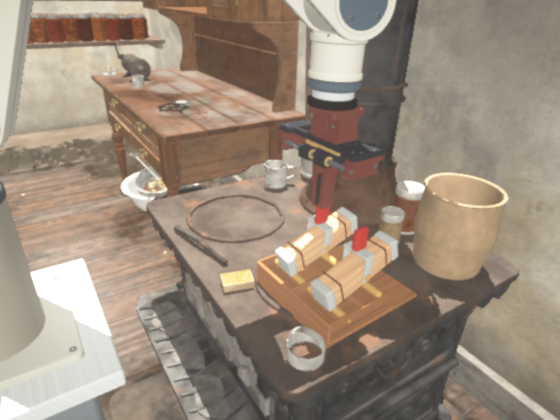

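The slope is 0.30 rad, the force has come off, and both mills lie parallel. I'll release and rise.

Emit:
carry_out(rows=[[1, [0, 0, 1], 0], [1, [0, 0, 1], 0], [0.65, [0, 0, 1], 0], [0.65, [0, 0, 1], 0], [0.65, [0, 0, 1], 0], [0.65, [0, 0, -10], 0], [0.65, [0, 0, -30], 0], [0.65, [0, 0, -60], 0], [0.65, [0, 0, -95], 0], [0.65, [0, 0, -130], 0]])

```text
time: 17.93
eef_pos: [0.5108, -0.1285, 0.2629]
tool_rot: [-0.03, 0.999, 0.002, -0.011]
wrist_force: [1.0, -0.3, 0.1]
finger_gap: 0.0306
```

Emit:
carry_out(rows=[[0.65, [0, 35, 0], 0], [0.65, [0, 70, 0], 0], [0.65, [0, 105, 0], 0], [0.65, [0, 140, 0], 0], [0.65, [0, 175, 0], 0], [0.65, [0, 210, 0], 0], [0.65, [0, 240, 0], 0], [0.65, [0, 240, 0], 0], [0.65, [0, 240, 0], 0]])

```text
time: 18.68
eef_pos: [0.4964, 0.1122, 0.2648]
tool_rot: [-0.031, 0.999, 0.002, -0.011]
wrist_force: [-0.7, -0.4, 0.1]
finger_gap: 0.0309
```

```bash
python3 mill.py k | grep -E "eef|top"; python3 mill.py k2 | grep -E "top"
```

```text
eef [0.4964 0.1122 0.2648] theta 93.57752632478852 j [ 0.1939  0.1854  1.8021  0.0084  1.1754 -1.4427] [-0.6636 -0.4451  0.1258]
top [380 173  19   7  92] [ 0.5808 -0.2196  0.1189] {'b1': [0.056, -0.096], 'b2': [0.0559, -0.0008]}
top [329 175  19   7  99] [ 0.5779 -0.1218  0.1194] {'b1': [0.0586, 0.0019], 'b2': [0.0585, 0.0971]}
top [346 205   8  11  62] [ 0.5146 -0.1415  0.1181] {'b1': [-0.0057, -0.0142], 'b2': [-0.0058, 0.081]}
top [379 205  11  11 104] [ 0.5152 -0.2071  0.1172] {'b1': [-0.0089, -0.0798], 'b2': [-0.0089, 0.0154]}
top [400 205   6  10  38] [ 0.5168 -0.2425  0.117 ] {'b1': [-0.0092, -0.1151], 'b2': [-0.0093, -0.02]}
top [327 206  11  11 106] [ 0.512  -0.1067  0.1182] {'b1': [-0.0063, 0.0207], 'b2': [-0.0064, 0.1158]}
top [377 242  24  11 149] [ 0.4431 -0.2257  0.0767] {'b1': [-0.0819, -0.0942], 'b2': [-0.0819, 0.001]}
top [329 246  21   9 145] [ 0.4398 -0.1238  0.0774] {'b1': [-0.0794, 0.0077], 'b2': [-0.0794, 0.1029]}
top [395 269  25  18 138] [ 0.3844 -0.268   0.0459] {'b1': [-0.1429, -0.1331], 'b2': [-0.143, -0.0379]}
top [380 173  19   7  89] [ 0.5811 -0.2191  0.
[... 183 characters left out ...]
 [ 0.5147 -0.1417  0.1177] {'b1': [-0.0056, -0.0144], 'b2': [-0.0057, 0.0808]}
top [379 205  11  11 102] [ 0.5151 -0.2069  0.1172] {'b1': [-0.009, -0.0795], 'b2': [-0.0091, 0.0157]}
top [400 205   6   9  37] [ 0.517  -0.2428  0.1175] {'b1': [-0.0091, -0.1155], 'b2': [-0.0092, -0.0203]}
top [327 206  11  11 107] [ 0.5121 -0.1069  0.1182] {'b1': [-0.0063, 0.0204], 'b2': [-0.0064, 0.1156]}
top [377 242  24  11 150] [ 0.4432 -0.2258  0.0765] {'b1': [-0.0818, -0.0943], 'b2': [-0.0819, 0.0008]}
top [329 246  21   9 145] [ 0.4398 -0.1238  0.0773] {'b1': [-0.0794, 0.0077], 'b2': [-0.0794, 0.1029]}
top [395 269  25  18 138] [ 0.3844 -0.2688  0.0451] {'b1': [-0.1429, -0.1339], 'b2': [-0.143, -0.0387]}
```

View pics/side_k.png

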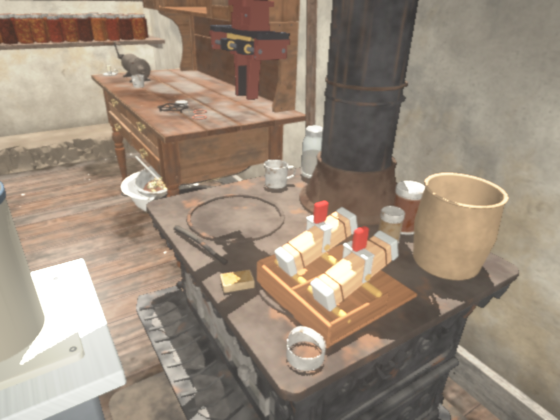

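View pics/top_k.png

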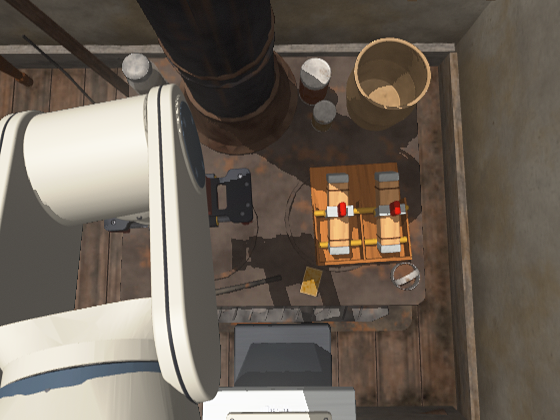

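Both mills lie still in their bays, sloping down to the front, with their loops at (342,209) and (395,209) in the top view. All offsets are within about 5 mm and the yaw error is at most 0.05 rad. I'm handing it in.

```bash
python3 -c "
from cell import finish_job
print(finish_job())"
```

```text
the job is handed in; nothing more can be done
None
```

Both mills are stored in the rack, one in each bay, and the job is handed in at about 19 s of the 72 s allowed.

- **Which end was heavy:** I lifted each mill by its red grip to an underside height of about 0.16 m. On both, the end away from the robot sank, tilting the mill about 0.45 rad. I gave each a half turn, lowered it heavy end first until it lay on both bars, and let go. The mill that started nearer the rack went in the right bay, the other in the left.
- **Last checks:** Two top pictures taken one after the other show the mills not moving. Both slope down to the front at about 0.28–0.30 rad, against the 0.30 wanted. Mid-length is within about 2 mm along and 5 mm across of my measured saddle points. The left mill is turned about 0.04 rad in its bay, which is within the limit. The gripper is clear of both mills.
- **Disagreements:** The side and top cameras differed by about 3 mm in y, and the wrist force kept a reading of a few newtons while the first mill was already seated. I judged that seating from the measured heights instead. No check failed.

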